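# Empty the tipping cup, then hold the field probe in it

## Robot

A 7-joint arm with a two-finger parallel gripper is mounted at the origin on the work surface. World frame = base frame: x ahead of the robot, y to its left, z up, the work surface at z = 0. Lengths are in m, angles in degrees, forces in N, time in s.
With the tool pointing down it reaches from about 0.425 to 0.875 m from the base axis. Payload 4.7 kg.
Tool frame: the origin (TCP) lies between the finger pads; the fingertips stand 22 mm ahead of it and the grasp point (between the pads) lies 3 mm ahead of it (env.tip_reach is the distance from the TCP to the fingertips, in m); z points along the fingers, y is the line along which they close (so a half turn about z gives the same grasp; the last joint's range is limited). The gripper opens to 87 mm and grips with 3 to 60 N. Pads are 19 mm wide; open, the fingers measure 117 mm over their backs; the gripper's body (75 mm by 190 mm) begins 51 mm behind the grasp point.
Start: joints at [72.428, 18.392, -4.016, 83.108, 1.295, 78.541, -3.26], TCP at [0.205, -0.617, 0.245] pointing down, gripper open.
Joint ranges: [-163.93, 163.93], [-17.29, 119.83], [-79.2, 71.16], [3.27, 140.29], [-89.18, 269.18], [5.43, 117.66], [-154.24, 154.24]. Speed limits (degrees/s): [147.25, 147.25, 180, 180, 180, 180, 180].

## Interface

Orientations are given as [roll, pitch, yaw] about the fixed x, y, z axes, in that order (R = Rz(yaw) Ry(pitch) Rx(roll)).
In Python, from cell import env gives the robot as it stands.
- The arm moves only by the shell command python3 -m creep 'ROWS' [FORCE]. ROWS is JSON, one flat list of numbers, 7 for each row, row after row: the finger opening in mm, from 0 to 87, then the shift along the tool's x, y, z in units of 30 mm (1.0 is 30 mm), then the turn, a rotation vector about the tool's x, y, z in units of 6 degrees (1.0 is 6 degrees). A call has 1 to 12 rows; each row is the pose to reach, as a shift and turn from the pose commanded when the call began, along the tool's axes at that moment; what a row does not reach only later rows make up. A row lasts 1/10 s, in which the tool goes at most 50 mm and 8.59 degrees, less where a joint would pass 70% of its speed; a pose out of reach is approached as far as the arm can. A call with a gripper value outside its range is refused whole. The fingers move at their own pace and stop on an object; FORCE is the grip in N (left out, the last holds). Time passes only in rows, so rows that repeat a pose let the fingers close. It gives the time, the measured TCP pose, the force, the opening and the grip force at its end, in the units of the state.
- env.get_obs(): the state, without advancing time (a new reading comes with each control period).
- env.read_camera(name): name is "scene" or "top"; returns a dict with "color" (420x560x3 uint8, red, green, blue), "depth" (420x560 float32, m along the optical axis (not along the pixel's ray), 0 where there is no reading), "fovy" (degrees; the focal length in pixels is half the picture's height over the tangent of half this angle, whatever the lens; pixels are square), "cx", "cy" (the principal point, pixels), "D" ([k1, k2, p1, p2, k3] as OpenCV has them; the pictures are not rectified), "R" (3x3) and "t" (3): a world point X has camera coordinates R X + t. Camera axes: x right, y down, z forward; pixel columns grow to the right and rows downward; lengths in m; the calibration is good to about 2 mm. A picture is of the moment at which its call begins.
- env.sign_off(): hands the job in; it is judged then, once.
The state is a dict: "time_s": time; "qpos": joint angles; "joint_velocities": joint speeds; "effort": joint torques, N m; "tool_pos": TCP position; "tool_rot": TCP orientation; "force": force on the tool from outside, world axes, zero at the start; "wrist_torque": the same for the moment, N m; "grip_width": finger opening in m; "grasp_force": force on a finger pad.
Only numpy, scipy, OpenCV 4.12 (cv2) and the standard library are available. Lean on these libraries where they do the work, as an engineer would, in place of code of your own. Each camera call takes 0.05 s, during which the arm holds its last target. There are 200 camera calls.

## Task

Use the red crank peg to tip the brass cup of the field-check stand so that all three shim slugs drop into the tray below, then turn the cup fully upright again. Then take the field probe from its rest by its black handle and lower it through the guide hole in the blue bridge until its tip is about half-way down inside the empty cup, never letting it touch the hole, the cup or the rest of the stand. Finish while still holding the probe there, upright, still and centred in the hole, and leave the loose things around the table where they lie.

Things in the scene. Friction and masses are not known exactly. Their poses are not given: they have to be found in the camera images.
- stand: Fixed stand. Origin: on the table, vertically below the guide hole; x = the way the cup tips, y = crank side. Aluminium tray x -70..130, y -50..50 mm, walls 26 mm high, floor 4 mm; two cheeks (50 mm along x, outer faces y = -50, +50) carry a flat blue bridge 76 (x) by 100 (y) by 12 mm, top 140 mm above the table. The cup's level shaft runs along y, 78 mm above the table, right below the hole
- guide (a point): Centre of the vertical guide hole (28 mm diameter, right through the bridge) at the level of the bridge's top face, 140 mm above the table. The upright cup is centred below it: the cup's mouth (60 mm inside diameter) lies 29 mm below this point, its inner floor (48 mm diameter) 85 mm below
- cup (a joint): Turn of the brass cup (60 mm high) about its shaft, rad: 0 = fully upright, against a stop; growing as it tips mouth first towards the stand's +x; 2.36 = stop at full tip. Stays where it is left (friction 0.08 N m). The slugs are smooth and slide out as full tip is neared
- crank_grip (a point): Point to grip on the red crank peg: 12 mm thick, along the stand's y, from the 10 mm thick crank arm 28 mm before this point to 24 mm beyond. 88 mm along the stand's y from its centre, 50 mm from the shaft axis. Cup upright: crank leans 1.18 rad from straight up towards -x; full tip: 1.18 rad towards +x, passing over the top, so it can be held from above all the way, turning in the fingers
- slug0_center (a point): Centre of a dark steel shim slug, a cylinder of 16 mm diameter, 14 mm high, 22 g; at the start in the cup
- slug1_center (a point): Centre of a second, equal slug
- slug2_center (a point): Centre of a third, equal slug
- rest: Fixed probe rest: a base 90 x 90 mm and a white top plate 70 x 70 x 10 mm on four thin posts, top face 105 mm above the table, with an 18 mm hole through its centre in which the probe hangs. Origin: on the table, below the hole; z up
- probe: The loose field probe, about 100 g. Origin: the rod's lower end; z along its axis, towards the handle (vertical as it hangs)
- probe_grip (a point): Point to grip on the probe: on its axis in the black round handle (26 mm diameter, 55 mm long, with a yellow band). The handle reaches from 30 mm below this point (the shoulder, which lies on the rest's top face at the start) to 25 mm above
- probe_tip (a point): Lower end of the probe's white rod, 120 mm below probe_grip on its axis. The rod is 10 mm in diameter and 90 mm long below the handle; it hangs in the rest with its tip 15 mm above the table
- weight_center (a point): Centre of a lead-grey tungsten weight, 40 mm diameter, 35 mm high; leave it alone
- block_center (a point): Centre of a teal acetal block, 60 x 40 x 30 mm; leave it alone
- strip0_center (a point): Centre of an aluminium shim strip, 150 x 22 x 5 mm; leave it alone
- strip1_center (a point): Centre of a second, equal strip; leave it alone
- driver_grip (a point): Handle of a screwdriver lying on the table; leave it alone

How it is judged:
By the outcome, as a careful person would: the job done as asked, in the order asked, and still so for the second after the job is handed in, while the arm keeps its last pose, push and grip.
It also fails if it takes over 64 s, if anything falls off the work surface, if the arm or the gripper's body presses on something with over 40 N, if the wrist force passes 120 N, or if a joint passes its speed limit or range.

## Working session

There is one attempt and no reset: what is moved stays moved. The work goes in short steps, Python scripts to look and compute and a shell command to move; the robot and the scene stay as the last step left them, time stands still between calls to the robot, and variables do not carry over. Pictures are saved under pics/ and viewed, at most 10 in all, crops included, and the job is handed in when it is done.

```bash
mkdir -p pics; ls; cat > h.py <<'E'
import numpy as np, cv2
from cell import env
from scipy.spatial.transform import Rotation as Ro
def cam(name):
    c=env.read_camera(name); f=c["color"].shape[0]/2/np.tan(np.radians(c["fovy"])/2)
    c["K"]=np.array([[f,0,c["cx"]],[0,f,c["cy"]],[0,0,1.]]); return c
def ray(c,u,v):
    p=cv2.undistortPoints(np.array([[[u,v]]],float),c["K"],np.array(c["D"]))[0,0]
    d=c["R"].T@np.array([p[0],p[1],1]); o=-c["R"].T@c["t"]; return o,d
def onz(c,u,v,z):
    o,d=ray(c,u,v); return o+d*(z-o[2])/d[2]
def dep(c,u,v):
    o,d=ray(c,u,v); return o+d*c["depth"][int(round(v)),int(round(u))]
def proj(c,X):
    return cv2.projectPoints(np.array(X,float).reshape(-1,3),cv2.Rodrigues(c["R"])[0],c["t"],c["K"],np.array(c["D"]))[0][:,0]
def cloud(c):
    h,w=c["depth"].shape; uv=np.stack(np.meshgrid(np.arange(w),np.arange(h)),-1).reshape(-1,1,2).astype(float)
    p=cv2.undistortPoints(uv,c["K"],np.array(c["D"]))[:,0]; z=c["depth"].reshape(-1)
    P=np.c_[p*z[:,None],z]; return ((P-c["t"])@c["R"]).reshape(h,w,3)
def save(c,n,crop=None,s=1):
    im=c["color"][...,::-1]
    if crop: im=im[crop[1]:crop[3],crop[0]:crop[2]]
    cv2.imwrite("pics/"+n,cv2.resize(im,None,fx=s,fy=s,interpolation=cv2.INTER_CUBIC))
def rows(p,R=None):
    "shift (units) and turn (units) from current commanded~measured pose to world p,R"
    o=env.get_obs(); R0=Rot(o); d=R0.T@(np.array(p)-o["tool_pos"])/.03
    t=np.zeros(3) if R is None else np.degrees(Ro.from_matrix(R0.T@R).as_rotvec())/6
    return np.round(d,3),np.round(t,3)
def Rot(o):
    r=np.array(o["tool_rot"]); return Ro.from_euler('xyz',r,degrees=True).as_matrix()
E
python3 - <<'E'
from h import *
for n in("scene","top"):
    c=cam(n); save(c,n+"0.png",s=1.4); print(n,-c["R"].T@c["t"],c["fovy"],c["D"])
print(env.get_obs())
E
```

```text
pics
scene [ 1.3071681  -0.68212416  0.76051405] 49.128478566393504 [0.00444135 0.         0.         0.         0.        ]
top [ 0.44093328 -0.00295578  1.38503651] 48.692900885471964 [-0.07758281  0.          0.          0.          0.        ]
{'time_s': 0.1, 'qpos': array([72.42842273, 18.43372514, -4.01313936, 83.16891178,  1.29574819,
       78.54143306, -3.259886  ]), 'joint_velocities': array([-0.06725041, -0.15517805, -0.02966176, -0.14726276, -0.02811654,
        0.06994795,  0.10030113]), 'effort': array([ 1.51634099e-04, -4.92571986e+01, -4.05632649e-01, -3.13396847e+01,
       -6.41741487e-02,  3.94781528e-02,  4.39434473e-05]), 'tool_pos': array([ 0.20472891, -0.61642342,  0.2435741 ]), 'tool_rot': array([-1.79901195e+02,  7.04991271e-03,  1.83791932e+01]), 'force': array([ 0.45887829, -0.08632369, -0.38674618]), 'wrist_torque': array([ 0.0251069 , -0.0702877 , -0.02203016]), 'grasp_force': 0.0, 'grip_width': 0.08689543664689188}
```

View pics/scene0.png

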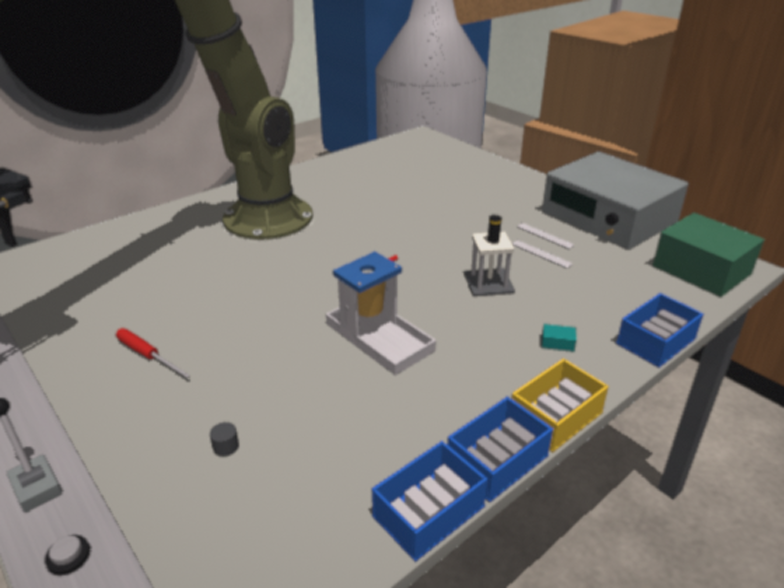

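View pics/top0.png

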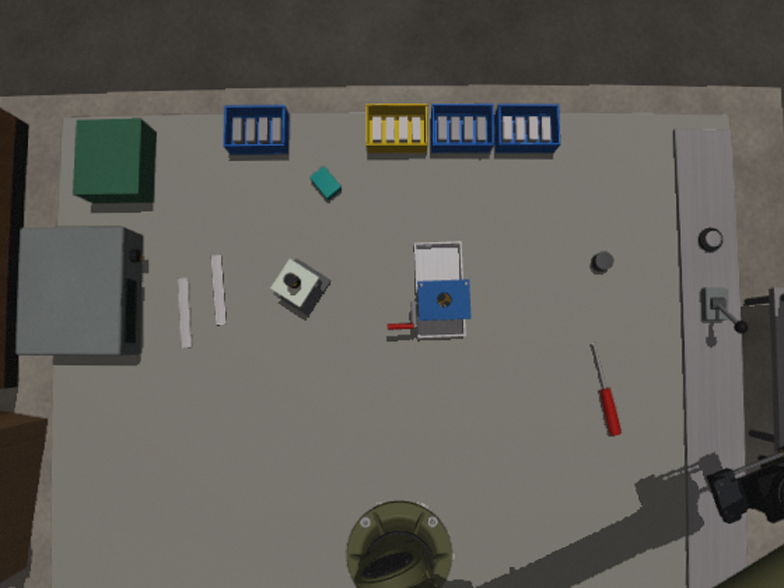

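The scene shows the stand (blue bridge at ~(367,268)), rest with probe (~(493,240)); in the top view (1.4x) the bridge is at (443,299), red peg at (400,326), rest plate at (298,283). World +x is up in the picture, and +y left. Now to measure accurately.

```bash
cat > m.py <<'E'
from h import *
def fit(c,mask,z,lab):
    m=cv2.morphologyEx(mask.astype(np.uint8),cv2.MORPH_OPEN,np.ones((2,2)))
    cs=cv2.findContours(m,cv2.RETR_EXTERNAL,cv2.CHAIN_APPROX_NONE)[0]
    k=max(cs,key=cv2.contourArea)[:,0]
    P=np.array([onz(c,u,v,z)[:2] for u,v in k])*1000
    r=cv2.minAreaRect(P.astype(np.float32)); print(lab,"rect",np.round(r[0],1),np.round(r[1],1),round(r[2],2)); return k
E
python3 - <<'E'
from m import *
for n in("top","scene"):
    c=cam(n); W=cloud(c); I=c["color"].astype(int); r,g,b=I[...,0],I[...,1],I[...,2]; Z=W[...,2]
    reg=(abs(W[...,0]-.6)<.3)&(abs(W[...,1]-.1)<.35)
    fit(c,reg&(b>r+50)&(abs(Z-.14)<.007),.14,n+" bridge")
    k=fit(c,reg&(abs(Z-.105)<.007)&(r>120),.105,n+" plate")
    m=reg&(r>g+60)&(r>b+60)&(Z>.04); P=W[m]; print("peg",len(P),P.mean(0),P.min(0),P.max(0))
    for nm,mm in(("bridgeZ",reg&(b>r+50)&(Z>.13)),("plateZ",reg&(abs(Z-.105)<.007)&(r>120)),("handle",reg&(Z>.115)&(r+g+b<150))):
        if mm.sum(): print(nm,mm.sum(),np.round(W[mm].mean(0),4),np.round(np.median(W[mm],0),4))
    uv=proj(c,[[.55,0,.14],[.6,.22,.105]]); print(uv)
c=cam("top"); save(c,"topc.png",(180,150,350,260),4.6)
c=cam("scene"); save(c,"scenec.png",(220,140,390,270),4.6)
E
```

```text
top bridge rect [520.6 -91.2] [97.2 75.5] 89.73
top plate rect [559.3 203.1] [70.8 69.9] 57.78
peg 68 [ 0.47483314 -0.00316204  0.10173522] [ 0.47069565 -0.02702062  0.09498425] [0.47932871 0.02002069 0.10955797]
bridgeZ 929 [ 0.522  -0.0872  0.1528] [ 0.521  -0.0881  0.1394]
plateZ 531 [0.5553 0.1879 0.1047] [0.5581 0.1993 0.1047]
handle 155 [0.5008 0.0969 0.7643] [ 0.5249 -0.003   0.1638]
[[284.06397881 204.24206912]
 [204.87962357 187.83792206]]
scene bridge rect [533.  -92.5] [ 82.5 103. ] 2.08
scene plate rect [571.9 197.1] [74.5 80.1] 55.68
peg 16 [0.47783857 0.00992054 0.1030252 ] [4.71940767e-01 2.52758924e-04 9.84420714e-02] [0.48277162 0.018855   0.10612933]
bridgeZ 685 [ 0.5287 -0.0936  0.1405] [ 0.5298 -0.0935  0.1408]
plateZ 330 [0.5641 0.1806 0.1051] [0.5714 0.1911 0.1056]
handle 92 [0.5705 0.1952 0.1384] [0.5711 0.1951 0.1378]
[[295.63246256 183.97952016]
 [365.37442111 175.51620471]]
```

View pics/topc.png

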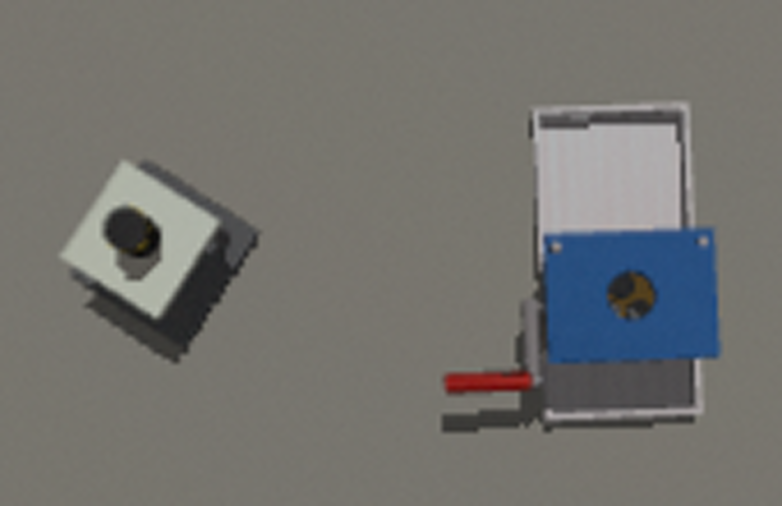

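View pics/scenec.png

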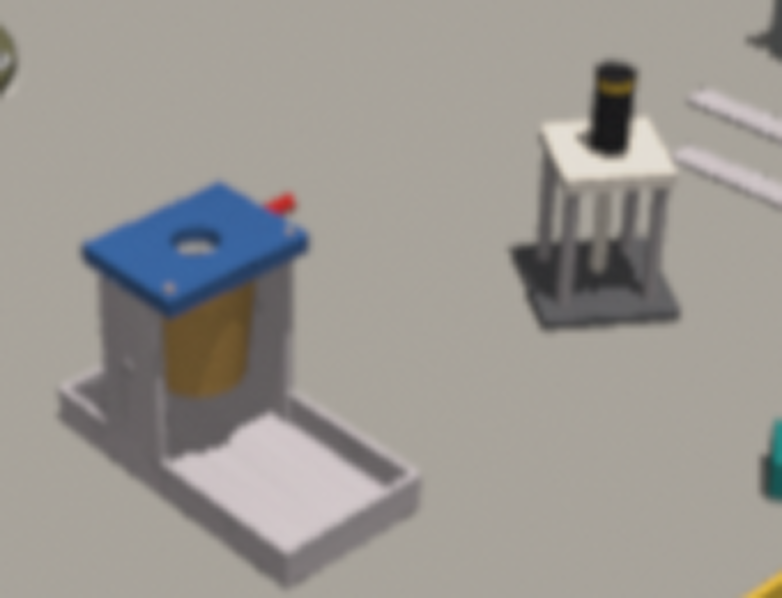

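Crops (4.6x): top – hole (632,295), bridge corners (543,232),(714,228),(719,356),(549,362), peg from (535,380) to (445,382), plate corners (124,160),(222,226),(158,320),(60,258), handle top centre (125,227). Scene – hole (196,241), bridge top corners (83,246),(219,184),(307,239),(172,304), handle top (616,70), plate corners (541,124),(645,118),(675,180),(573,186).

```bash
cat > q.py <<'E'
from m import *
T=cam("top");S=cam("scene")
t=lambda u,v:((u+.5)/4.6-.5+180,(v+.5)/4.6-.5+150)
s=lambda u,v:((u+.5)/4.6-.5+220,(v+.5)/4.6-.5+140)
def P(c,f,L,z): return np.array([onz(c,*f(*p),z)*1000 for p in L])[:,:2]
for nm,c,f,h,br,pl,ht in(("top",T,t,(632,295),[(543,232),(714,228),(719,356),(549,362)],[(124,160),(222,226),(158,320),(60,258)],(125,227)),
  ("scene",S,s,(196,241),[(219,184),(307,239),(172,304),(83,246)],[(541,124),(645,118),(675,180),(573,186)],(616,70))):
    print(nm,"hole",P(c,f,[h],.14)[0].round(1))
    B=P(c,f,br,.14); print("bridge",B.round(1).tolist(),B.mean(0).round(1))
    for a,b in((0,1),(1,2),(2,3),(3,0)): d=B[b]-B[a]; print("  edge",np.round(np.hypot(*d),1),np.round(np.degrees(np.arctan2(d[1],d[0])),1))
    B=P(c,f,pl,.105); print("plate",B.round(1).tolist(),B.mean(0).round(1))
    print("handletop",P(c,f,[ht],.16))
L=P(T,t,[(532,106),(690,103),(701,415),(545,418)],.026); print("tray",L.round(1).tolist(),[np.degrees(np.arctan2(*(L[j]-L[i])[::-1])).round(1) for i,j in((3,0),(2,1),(1,0),(2,3))],L.mean(0))
print("peg",P(T,t,[(535,380),(445,382)],.097))
E
python3 q.py
```

```text
top hole [523.9 -88.5]
bridge [[561.2, -36.7], [563.1, -137.1], [487.9, -139.0], [485.0, -39.6]] [524.3 -88.1]
  edge 100.4 -88.9
  edge 75.2 -178.5
  edge 99.4 91.7
  edge 76.2 2.2
plate [[609.6, 215.4], [569.2, 155.8], [512.7, 194.1], [550.4, 253.6]] [560.5 204.7]
handletop [[563.41465075 205.09083114]]
scene hole [524.8 -90.2]
bridge [[485.2, -42.6], [562.5, -42.4], [565.4, -137.8], [489.1, -140.5]] [525.5 -90.8]
  edge 77.3 0.2
  edge 95.5 -88.3
  edge 76.3 -178.0
  edge 98.0 92.3
plate [[512.3, 196.3], [549.7, 252.9], [613.7, 208.5], [578.6, 155.8]] [563.6 203.4]
handletop [[561.30393591 206.15123021]]
tray [[653.6, -33.3], [655.1, -135.0], [454.7, -139.5], [453.4, -40.2]] [np.float64(2.0), np.float64(1.3), np.float64(90.9), np.float64(90.7)] [554.20926025 -86.99808074]
peg [[475.70316891 -32.3808933 ]
 [474.79314186  21.89503688]]
```

```bash
cat >> h.py <<'E'
YAW=1.6; ST=np.array([.5245,-.089]); c_,s_=np.cos(np.radians(YAW)),np.sin(np.radians(YAW))
def stand(x,y,z): return np.array([ST[0]+c_*x-s_*y,ST[1]+s_*x+c_*y,z])
def Rd(yaw): return Ro.from_euler('xyz',[180,0,yaw],degrees=True).as_matrix()
def crank(phi,dy=.0): return stand(.05*np.sin(phi),.088+dy,.078+.05*np.cos(phi)+.003)
E
python3 -c "
from h import *
p=crank(-1.18);p[2]=.2;print(p,rows(p,Rd(91.6)))"
```

```text
[ 0.47583062 -0.00232514  0.2       ] (array([ 15.029, -16.59 ,   1.483]), array([-1.0000e-03, -0.0000e+00, -1.2203e+01]))
```

```bash
python3 -m creep '[60,15.03,-16.59,1,0,0,-12.2, 60,15.03,-16.59,1,0,0,-12.2, 60,15.03,-16.59,1,0,0,-12.2, 60,15.03,-16.59,1,0,0,-12.2, 60,15.03,-16.59,1,0,0,-12.2, 60,15.03,-16.59,1,0,0,-12.2, 60,15.03,-16.59,1,0,0,-12.2, 60,15.03,-16.59,1,0,0,-12.2, 60,15.03,-16.59,1,0,0,-12.2, 60,15.03,-16.59,1,0,0,-12.2, 60,15.03,-16.59,1,0,0,-12.2, 60,15.03,-16.59,1,0,0,-12.2]' 15
python3 -c "
from h import *
p=crank(-1.18);p[2]=.2;print(p,rows(p,Rd(91.6)))"
```

```text
time_s: 1.6
tool_pos: [0.4473, -0.0665, 0.2181]
tool_rot: [179.9, 0.1, 91.6]
force: [2.0, -1.5, -0.2]
grip_width: 0.06
grasp_force: 0.0
[ 0.47583062 -0.00232514  0.2       ] (array([2.115, 1.009, 0.603]), array([ 0.011,  0.014, -0.005]))
```

```bash
python3 -m creep '[60,2.1,1,0.6,0,0,0, 60,2.1,1,0.6,0,0,0, 60,2.1,1,0.6,0,0,0, 60,2.1,1,0.6,0,0,0]'
python3 -c "
from h import *
p=crank(-1.18);print(p,rows(p,Rd(91.6)))"
```

```text
time_s: 2.0
tool_pos: [0.4749, -0.0049, 0.1997]
tool_rot: [-180.0, 0.0, 91.6]
force: [-0.8, -0.4, 0.3]
grip_width: 0.0601
grasp_force: 0.0
[ 0.47583062 -0.00232514  0.10004624] (array([0.085, 0.036, 3.323]), array([-0.004,  0.005,  0.005]))
```

```bash
python3 -m creep '[45,0.08,0.03,1.5,0,0,0, 45,0.08,0.03,3,0,0,0, 45,0.08,0.03,3.32,0,0,0, 45,0.08,0.03,3.32,0,0,0, 45,0.08,0.03,3.32,0,0,0, 45,0.08,0.03,3.32,0,0,0]'
python3 - <<'E'
from h import *
p=crank(-1.18);print(p,rows(p,Rd(91.6)))
c=cam("scene"); save(c,"g1.png",(200,100,390,240),4.2)
c=cam("top"); save(c,"g2.png",(230,170,350,260),4.6)
a=cv2.imread("pics/g1.png"); b=cv2.imread("pics/g2.png"); 
E
```

```text
time_s: 2.6
tool_pos: [0.4776, -0.0027, 0.1024]
tool_rot: [179.8, 0.1, 91.5]
force: [0.4, 0.1, 0.1]
grip_width: 0.0451
grasp_force: 0.0
[ 0.47583062 -0.00232514  0.10004624] (array([ 0.015, -0.06 ,  0.078]), array([ 0.037,  0.011, -0.012]))
```

View pics/g1.png

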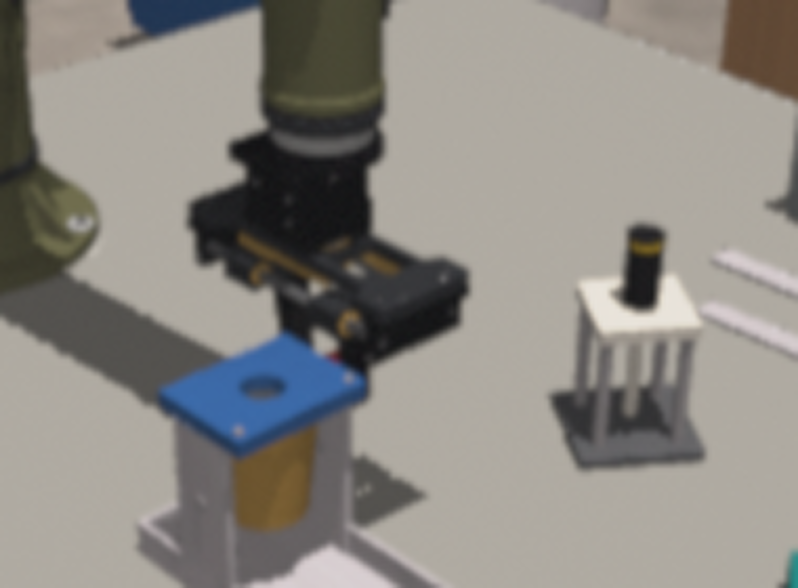

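The peg (red spot at ~(335,358)) lies between the two open fingers, clear of the bridge. Close, slightly outward along the peg.

```bash
python3 -m creep '[45,0.2,-0.06,0.07,0,0,0, 0,0.2,-0.06,0.07,0,0,0, 0,0.2,-0.06,0.07,0,0,0, 0,0.2,-0.06,0.07,0,0,0, 0,0.2,-0.06,0.07,0,0,0, 0,0.2,-0.06,0.07,0,0,0, 0,0.2,-0.06,0.07,0,0,0]' 15
python3 - <<'E'
from h import *
print(rows(crank(-1.18,.006)))
p0=crank(-1.18,.006);R=Rd(91.6)
for k,ph in enumerate(np.linspace(-1.18,1.23,25)): print(k,round(ph,2),np.round(R.T@(crank(ph,.006)-p0)/.03,2))
E
```

```text
time_s: 3.4
tool_pos: [0.4752, 0.0037, 0.0983]
tool_rot: [179.8, -0.0, 91.6]
force: [5.2, 0.2, -2.7]
grip_width: 0.0112
grasp_force: 15.0
(array([-0.001,  0.016, -0.057]), array([0., 0., 0.]))
0 -1.18 [0. 0. 0.]
1 -1.08 [-0.    0.07 -0.15]
2 -0.98 [-0.    0.16 -0.29]
3 -0.88 [ 0.    0.26 -0.43]
4 -0.78 [-0.    0.37 -0.55]
5 -0.68 [ 0.    0.5  -0.66]
6 -0.58 [-0.    0.63 -0.76]
7 -0.48 [ 0.    0.78 -0.85]
8 -0.38 [-0.    0.93 -0.91]
9 -0.28 [-0.    1.09 -0.97]
10 -0.18 [-0.    1.25 -1.01]
11 -0.08 [ 0.    1.42 -1.03]
12 0.03 [ 0.    1.58 -1.03]
13 0.13 [ 0.    1.75 -1.02]
14 0.23 [-0.    1.91 -0.99]
15 0.33 [-0.    2.08 -0.94]
16 0.43 [-0.    2.23 -0.88]
17 0.53 [ 0.    2.38 -0.81]
18 0.63 [ 0.    2.52 -0.71]
19 0.73 [-0.    2.65 -0.61]
20 0.83 [ 0.    2.77 -0.49]
21 0.93 [ 0.    2.88 -0.36]
22 1.03 [ 0.    2.97 -0.22]
23 1.13 [ 0.    3.05 -0.08]
24 1.23 [0.   3.11 0.08]
```

```bash
python3 -m creep '[0,0,0.07,-0.15,0,0,0, 0,0,0.16,-0.29,0,0,0, 0,0,0.26,-0.43,0,0,0, 0,0,0.37,-0.55,0,0,0, 0,0,0.5,-0.66,0,0,0, 0,0,0.63,-0.76,0,0,0, 0,0,0.78,-0.85,0,0,0, 0,0,0.93,-0.91,0,0,0, 0,0,1.09,-0.97,0,0,0, 0,0,1.25,-1.01,0,0,0, 0,0,1.42,-1.03,0,0,0, 0,0,1.58,-1.03,0,0,0]' 15
python3 -c "
from h import *
R=Rd(91.6);o=env.get_obs()['tool_pos'];q=(o-stand(0,.094,.081))@np.array([[c_,s_,0]]).T;print(o,q,np.arctan2(q[0],o[2]-.081),np.hypot(q[0],o[2]-.081))"
```

```text
time_s: 4.6
tool_pos: [0.5207, 0.0052, 0.13]
tool_rot: [-179.8, 0.1, 91.6]
force: [-5.6, -0.8, 4.4]
grip_width: 0.0118
grasp_force: 15.0
[0.52066443 0.00517619 0.13004456] [-0.00120453] -0.024554874750525736 0.04905934669823464
```

```bash
python3 -m creep '[0,0,0.17,0.01,0,0,0, 0,0,0.33,0.04,0,0,0, 0,0,0.5,0.09,0,0,0, 0,0,0.65,0.15,0,0,0, 0,0,0.8,0.22,0,0,0, 0,0,0.94,0.32,0,0,0, 0,0,1.07,0.42,0,0,0, 0,0,1.19,0.54,0,0,0, 0,0,1.3,0.67,0,0,0, 0,0,1.39,0.81,0,0,0, 0,0,1.47,0.95,0,0,0, 0,0,1.53,1.11,0,0,0]' 15
python3 -m creep '[0,0,0.02,0.06,0,0,0, 0,0,0.02,0.06,0,0,0, 0,0,0.02,0.06,0,0,0,0,0,0.02,0.06,0,0,0, 0,0,0.02,0.06,0,0,0]'
python3 - <<'E'
from h import *
o=env.get_obs()['tool_pos'];q=(o-stand(0,.094,.081))@np.array([c_,s_,0]);print(o,q,np.arctan2(q,o[2]-.081),np.hypot(q,o[2]-.081))
a=cam("scene"); save(a,"t1.png",(220,130,360,280),4); 
E
```

```text
time_s: 5.8
tool_pos: [0.5669, 0.0066, 0.095]
tool_rot: [-179.9, -0.0, 91.6]
force: [-5.1, 0.3, 2.3]
grip_width: 0.0105
grasp_force: 14.7
time_s: 6.3
tool_pos: [0.5675, 0.0066, 0.0937]
tool_rot: [-180.0, -0.0, 91.6]
force: [-3.4, 2.0, -1.9]
grip_width: 0.0105
grasp_force: 15.0
[0.56749283 0.00657391 0.09365031] 0.04564465031411501 1.300434525757685 0.04736522382418119
```

View pics/t1.png

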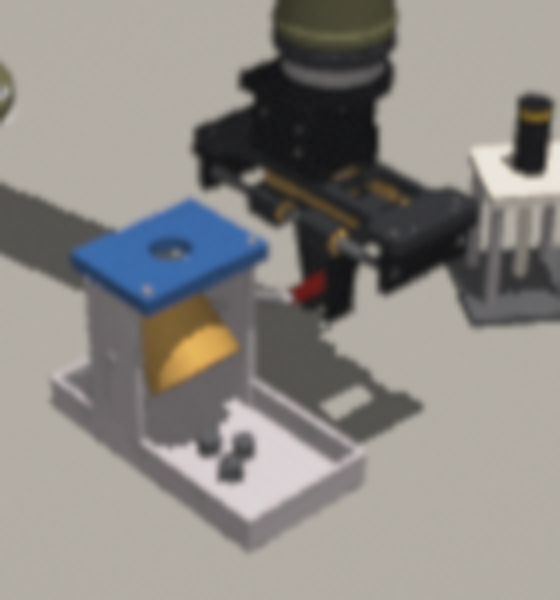

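All three slugs ((208,443), (243,445), (231,468) in the crop) lie in the tray; cup at full tip. Turn it back.

```bash
python3 - <<'E'
from h import *
p0=env.get_obs()["tool_pos"];R=Rd(91.6)
print(np.round([R.T@(crank(ph,.006)-p0)/.03 for ph in np.linspace(1.14,-1.2,24)],2).tolist())
E
```

```text
[[-0.01, -0.01, -0.27], [-0.01, -0.09, -0.42], [-0.01, -0.18, -0.56], [-0.01, -0.29, -0.7], [-0.01, -0.41, -0.82], [-0.01, -0.54, -0.92], [-0.01, -0.68, -1.02], [-0.01, -0.83, -1.09], [-0.01, -0.99, -1.16], [-0.01, -1.15, -1.2], [-0.01, -1.32, -1.23], [-0.01, -1.49, -1.24], [-0.01, -1.66, -1.24], [-0.01, -1.82, -1.22], [-0.01, -1.99, -1.18], [-0.01, -2.15, -1.12], [-0.01, -2.3, -1.05], [-0.01, -2.45, -0.96], [-0.01, -2.58, -0.86], [-0.01, -2.71, -0.75], [-0.01, -2.82, -0.62], [-0.01, -2.92, -0.48], [-0.01, -3.01, -0.34], [-0.01, -3.07, -0.18]]
```

```bash
python3 -m creep '[0,0,-0.02,-0.22,0,0,0, 0,0,-0.09,-0.4,0,0,0, 0,0,-0.18,-0.56,0,0,0, 0,0,-0.29,-0.7,0,0,0, 0,0,-0.41,-0.82,0,0,0, 0,0,-0.54,-0.92,0,0,0, 0,0,-0.68,-1.02,0,0,0, 0,0,-0.83,-1.09,0,0,0, 0,0,-0.99,-1.16,0,0,0, 0,0,-1.15,-1.2,0,0,0, 0,0,-1.32,-1.23,0,0,0, 0,0,-1.49,-1.24,0,0,0]' 20
python3 -m creep '[0,0,-0.17,0,0,0,0, 0,0,-0.33,0.02,0,0,0, 0,0,-0.5,0.06,0,0,0, 0,0,-0.66,0.12,0,0,0, 0,0,-0.81,0.19,0,0,0, 0,0,-0.96,0.28,0,0,0, 0,0,-1.09,0.38,0,0,0, 0,0,-1.22,0.49,0,0,0, 0,0,-1.33,0.62,0,0,0, 0,0,-1.43,0.76,0,0,0, 0,0,-1.52,0.9,0,0,0, 0,0,-1.6,1.1,0,0,0]'
python3 -m creep '[0,0,-0.08,0.1,0,0,0, 0,0,-0.12,0.2,0,0,0, 0,0,-0.15,0.25,0,0,0, 0,0,-0.15,0.25,0,0,0, 0,0,-0.15,0.25,0,0,0]'
python3 - <<'E'
from h import *
o=env.get_obs()['tool_pos'];q=(o-stand(0,.094,.081))@np.array([c_,s_,0]);print(o,q,np.arctan2(q,o[2]-.081),np.hypot(q,o[2]-.081))
a=cam("scene"); save(a,"t2.png",(220,130,360,280),4); 
E
```

```text
time_s: 7.55
tool_pos: [0.5209, 0.0048, 0.1277]
tool_rot: [-179.8, -0.1, 91.6]
force: [3.0, 1.2, -30.2]
grip_width: 0.011
grasp_force: 22.0
time_s: 8.75
tool_pos: [0.4768, 0.0036, 0.099]
tool_rot: [179.7, 0.0, 91.6]
force: [5.2, 0.3, 2.4]
grip_width: 0.0103
grasp_force: 19.7
time_s: 9.25
tool_pos: [0.4751, 0.0036, 0.094]
tool_rot: [179.5, 0.1, 91.6]
force: [4.5, -0.0, 18.7]
grip_width: 0.0106
grasp_force: 18.7
[0.47509081 0.00360866 0.09400527] -0.04680413911951119 -1.2997676985199276 0.04857740789203416
```

View pics/t2.png

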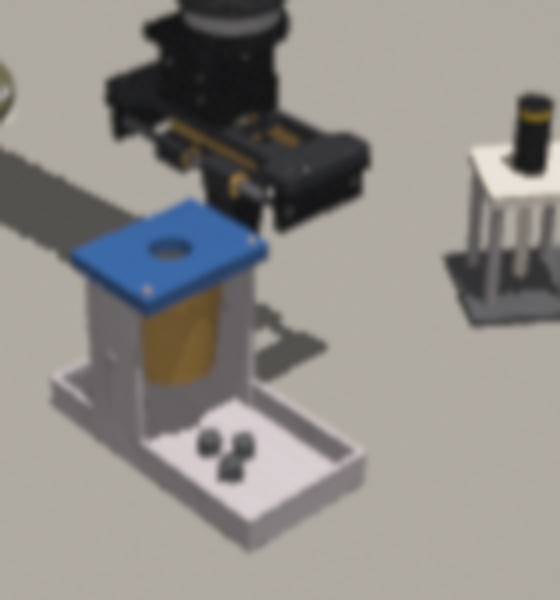

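Cup is upright (18 N against the stop), slugs remain in the tray, crop positions unchanged. Release and go to the probe.

```bash
python3 -m creep '[45,0,0,0,0,0,0, 45,0,0,0,0,0,0, 45,0,0,0,0,0,0, 45,0,0,0,0,0,0, 45,0,0,-1,0,0,0, 45,0,0,-2.5,0,0,0, 60,0,0,-4,0,0,0, 60,0,0,-5,0,0,0, 60,0,0,-5,0,0,0, 60,0,0,-5,0,0,0]'
python3 - <<'E'
from h import *
print(rows([.562,.205,.24],Rd(91.6)))
T=cam("top");S=cam("scene");cv2.imwrite("pics/r.png",np.hstack([cv2.resize(T["color"][175:235,185:245,::-1],(390,390),interpolation=cv2.INTER_CUBIC),cv2.resize(S["color"][145:205,325:385,::-1],(390,390),interpolation=cv2.INTER_CUBIC)]))
E
```

```text
time_s: 10.3
tool_pos: [0.4699, 0.0034, 0.2399]
tool_rot: [-179.9, 0.0, 91.6]
force: [-0.0, 0.4, -0.1]
grip_width: 0.0593
grasp_force: 0.0
(array([ 6.632,  3.252, -0.01 ]), array([-0.013,  0.005, -0.006]))
```

View pics/r.png

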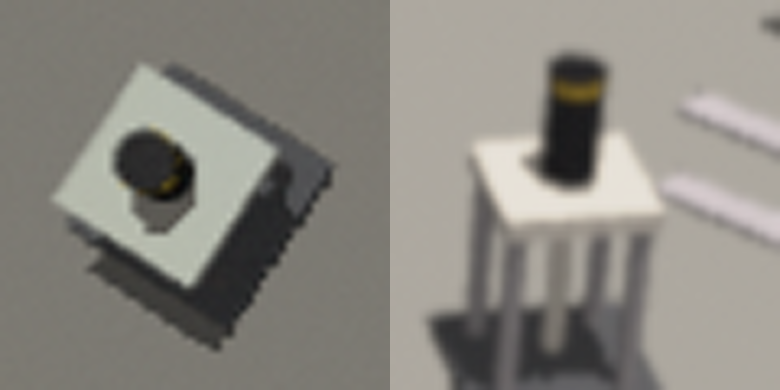

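Top crop (6.5x): handle top centre (147,160), plate corners (141,63),(278,153),(192,288),(52,200); scene crop: handle top (187,68), plate corners (81,143),(233,133),(273,213),(117,234).

```bash
python3 - <<'E'
from h import *
for n,ox,oy,h,pl in(("top",185,175,(147,160),[(141,63),(278,153),(192,288),(52,200)]),("scene",325,145,(187,68),[(81,143),(233,133),(273,213),(117,234)])):
    c=cam(n);f=lambda p:((p[0]+.5)/6.5-.5+ox,(p[1]+.5)/6.5-.5+oy)
    print(n,onz(c,*f(h),.16),np.mean([onz(c,*f(p),.105) for p in pl],0))
E
python3 -m creep '[60,6.63,3.25,0,0,0,0, 60,6.63,3.25,0,0,0,0, 60,6.63,3.25,0,0,0,0, 60,6.63,3.25,0,0,0,0, 60,6.63,3.25,0,0,0,0, 60,6.63,3.25,0,0,0,0, 60,6.63,3.25,0,0,0,0, 60,6.63,3.25,0,0,0,0, 60,6.63,3.25,0,0,0,0]'
```

```text
top [0.56277949 0.20399409 0.16      ] [0.56142324 0.2052509  0.105     ]
scene [0.5618543  0.20482742 0.16      ] [0.56215375 0.20405926 0.105     ]
time_s: 11.4
tool_pos: [0.5626, 0.2033, 0.2404]
tool_rot: [-180.0, 0.1, 91.4]
force: [-0.4, -0.2, -0.2]
grip_width: 0.0598
grasp_force: 0.0
```

```bash
python3 -m creep '[60,0.03,0,1,0,0,0, 60,0.03,0,2,0,0,0, 60,0.03,0,2.8,0,0,0, 60,0.03,0,3.37,0,0,0, 60,0.03,0,3.37,0,0,0, 60,0.03,0,3.37,0,0,0]'
python3 -m creep '[0,0,0,0,0,0,0, 0,0,0,0,0,0,0, 0,0,0,0,0,0,0, 0,0,0,0,0,0,0, 0,0,0,0,0,0,0, 0,0,0,0,0,0,0, 0,0,0,0,0,0,0]' 30
```

```text
time_s: 12.0
tool_pos: [0.5629, 0.2058, 0.1402]
tool_rot: [180.0, -0.0, 91.5]
force: [-0.3, 1.0, 0.8]
grip_width: 0.0598
grasp_force: 0.0
time_s: 12.7
tool_pos: [0.5628, 0.2061, 0.1396]
tool_rot: [180.0, -0.0, 91.6]
force: [0.4, 1.4, 0.7]
grip_width: 0.0255
grasp_force: 30.0
```

```bash
python3 -m creep '[0,0,0,-0.5,0,0,0, 0,0,0,-1.2,0,0,0, 0,0,0,-2,0,0,0, 0,0,0,-2.8,0,0,0, 0,0,0,-3.6,0,0,0, 0,0,0,-4.4,0,0,0, 0,0,0,-5,0,0,0, 0,0,0,-5.4,0,0,0, 0,0,0,-5.4,0,0,0, 0,0,0,-5.4,0,0,0, 0,0,0,-5.4,0,0,0]'
python3 - <<'E'
from h import *
print(rows(stand(0,0,.30),Rd(91.6)))
S=cam("scene");save(S,"p1.png",(300,90,420,200),5)
E
```

```text
time_s: 13.8
tool_pos: [0.562, 0.2057, 0.3002]
tool_rot: [-179.9, 0.0, 91.6]
force: [-0.4, 0.5, -1.5]
grip_width: 0.0254
grasp_force: 30.0
(array([-9.785, -1.522,  0.017]), array([-0.019,  0.007, -0.003]))
```

View pics/p1.png

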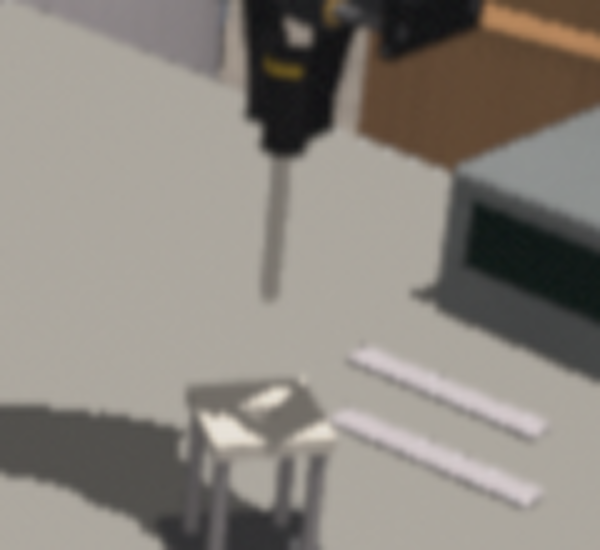

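Probe lifted clear; rod runs (282,160)→(270,298) in the crop. Carry it over the hole, then measure its tilt numerically.

```bash
python3 -m creep '[0,-0.6,-0.1,0,0,0,0, 0,-1.6,-0.25,0,0,0,0, 0,-2.8,-0.44,0,0,0,0, 0,-4,-0.62,0,0,0,0, 0,-5.2,-0.81,0,0,0,0, 0,-6.4,-1,0,0,0,0, 0,-7.6,-1.18,0,0,0,0, 0,-8.6,-1.34,0,0,0,0, 0,-9.3,-1.45,0,0,0,0, 0,-9.78,-1.52,0,0,0,0, 0,-9.78,-1.52,0,0,0,0, 0,-9.78,-1.52,0,0,0,0]'
python3 -m creep '[0,0,0,0,0,0,0, 0,0,0,0,0,0,0, 0,0,0,0,0,0,0]'
python3 - <<'E'
from h import *
o=env.get_obs(); p=o["tool_pos"]; print(p,o["tool_rot"])
S=cam("scene");T=cam("top")
print("vertical expected", proj(S,[p+[0,0,-.045],p+[0,0,-.125]]))
g=S["color"].astype(int).sum(2)
tip=proj(S,[p+[0,0,-.125]])[0]; v0=int(tip[1]);u0=int(tip[0])
for v in range(v0-28,v0+7,2): print(v,g[v,u0-10:u0+11].tolist(), u0-10)
E
```

```text
time_s: 15.05
tool_pos: [0.5251, -0.0872, 0.3012]
tool_rot: [-180.0, -0.1, 91.6]
force: [0.7, 0.4, -0.6]
grip_width: 0.0254
grasp_force: 30.0
time_s: 15.35
tool_pos: [0.5252, -0.0874, 0.3015]
tool_rot: [180.0, -0.0, 91.7]
force: [0.8, 1.0, -1.5]
grip_width: 0.0251
grasp_force: 30.0
[ 0.52521846 -0.08736156  0.30151863] [ 1.79993015e+02 -1.06131854e-03  9.16850266e+01]
vertical expected [[262.08997194 150.42367912]
 [262.87724217 179.23584652]]
151 [503, 504, 503, 503, 505, 504, 485, 420, 368, 359, 363, 405, 476, 503, 506, 505, 503, 505, 503, 503, 506] 252
153 [503, 503, 504, 506, 503, 501, 485, 415, 366, 360, 358, 390, 471, 503, 503, 503, 504, 503, 505, 503, 503] 252
155 [503, 505, 503, 505, 503, 502, 483, 416, 365, 359, 356, 391, 474, 500, 503, 504, 504, 503, 504, 503, 504] 252
157 [503, 503, 506, 505, 503, 503, 491, 441, 377, 359, 361, 394, 474, 500, 503, 503, 506, 503, 506, 503, 505] 252
159 [503, 503, 504, 503, 503, 503, 491, 440, 376, 361, 361, 397, 474, 502, 503, 503, 505, 504, 504, 504, 506] 252
161 [504, 503, 503, 503, 506, 503, 489, 431, 371, 358, 355, 379, 468, 500, 503, 50
[... 699 characters left out ...]
3, 504, 504] 252
175 [504, 506, 503, 505, 503, 505, 503, 482, 406, 364, 352, 361, 430, 485, 503, 503, 505, 504, 506, 504, 504] 252
177 [505, 503, 506, 505, 503, 506, 505, 483, 418, 370, 354, 367, 433, 490, 502, 502, 502, 503, 504, 505, 503] 252
179 [504, 504, 506, 505, 503, 506, 504, 500, 479, 435, 408, 418, 458, 452, 427, 416, 425, 452, 483, 497, 502] 252
181 [505, 505, 506, 504, 504, 503, 498, 494, 484, 453, 409, 344, 280, 225, 187, 188, 188, 226, 304, 383, 433] 252
183 [503, 502, 498, 485, 459, 430, 365, 325, 278, 224, 185, 167, 163, 162, 159, 164, 162, 166, 165, 171, 200] 252
185 [454, 415, 349, 281, 232, 206, 179, 167, 166, 167, 166, 163, 163, 164, 164, 168, 165, 164, 169, 174, 169] 252
```

```bash
python3 - <<'E'
from h import *
p=env.get_obs()["tool_pos"]
S=cam("scene");W=cloud(S);X,Y,Z=W[...,0],W[...,1],W[...,2]
I=S["color"].astype(int);g=I.sum(2);cp=(-S["R"].T@S["t"])[:2]
d=p[:2]-cp;d/=np.hypot(*d);r=np.array([-d[1],d[0]])*-1
print("d,r",d,r)
acc=[]
for v in range(151,177,3):
    row=[u for u in range(256,268) if g[v,u]<372]; q=np.mean(W[v,row],0); acc.append(np.r_[(q[:2]-p[:2])@d,(q[:2]-p[:2])@r,q[2]])
a=np.array(acc)*1000; print("rod rel tcp: along d (expect about -4.5), lateral, z\n",a.round(1))
m=(abs(Z-.1405)<.004)&(I[...,2]>I[...,0]+50); Q=W[m][:,:2]
rc=cv2.minAreaRect((Q*1000).astype(np.float32)); print("bridge cloud",m.sum(),rc)
c=np.array(rc[0])/1000; print("bridge c rel tcp d,r (mm)",(c-p[:2])@d*1000,(c-p[:2])@r*1000)
E
```

```text
d,r [-0.79620138  0.6050317 ] [0.6050317  0.79620138]
rod rel tcp: along d (expect about -4.5), lateral, z
 [[ -8.1  -2.2 259.3]
 [ -4.6  -2.4 249.5]
 [ -7.7  -2.6 243.1]
 [ -4.8  -2.8 233.4]
 [ -6.8  -1.8 226.3]
 [ -8.5  -2.  219. ]
 [ -9.   -2.2 210.9]
 [ -8.3  -2.4 202.2]
 [ -6.1  -2.6 192.4]]
bridge cloud 322 ((-379.40386962890625, 704.658203125), (102.0799789428711, 2530.431640625), 47.97947311401367)
bridge c rel tcp d,r (mm) 1199.716964107992 83.72851923245439
```

```bash
python3 - <<'E'
from h import *
p=env.get_obs()["tool_pos"]
d=np.array([-.7962,.6050]);r=np.array([.605,.7962])
for n in("scene","scene","top"):
    S=cam(n);W=cloud(S);X,Y,Z=W[...,0],W[...,1],W[...,2]
    I=S["color"].astype(int)
    m=(abs(Z-.1405)<.006)&(I[...,2]>I[...,0]+40)&(abs(X-.525)<.07)&(abs(Y+.09)<.08)
    if n=="scene": print("z med",np.median(Z[m]))
    m=cv2.morphologyEx(m.astype(np.uint8),cv2.MORPH_CLOSE,np.ones((3,3)))
    # hole = enclosed region
    cs,h=cv2.findContours(m,cv2.RETR_CCOMP,cv2.CHAIN_APPROX_NONE)
    for k,hh in zip(cs,h[0]):
        if cv2.contourArea(k)<20: continue
        M=cv2.moments(k);u,v=M["m10"]/M["m00"],M["m01"]/M["m00"]
        c=onz(S,u,v,.14)[:2]
        print(n,"hole" if hh[3]>=0 else "outer",cv2.contourArea(k),round(u,1),round(v,1),(c*1000).round(1),"rel tcp d,r",((c-p[:2])@d*1000).round(1),((c-p[:2])@r*1000).round(1))
    mm=m.astype(bool)&(abs(Z-.1405)<.006); Q=W[mm][:,:2]; a=np.radians(1.6); q=Q@np.array([[np.cos(a),-np.sin(a)],[np.sin(a),np.cos(a)]])*1000
    print([np.percentile(q[:,i],[1,99]).round(1) for i in(0,1)])
E
```

```text
z med 0.14073457962573024
scene outer 626.5 261.1 193.7 [529.4 -97.4] rel tcp d,r -9.1 -4.8
scene hole 58.0 262.4 193.3 [530.  -93.6] rel tcp d,r -7.3 -1.5
[array([486.3, 561.1]), array([-156.2,  -60.8])]
z med 0.1409244587494987
scene outer 627.5 261.3 193.8 [529.9 -97.2] rel tcp d,r -9.3 -4.4
scene hole 53.0 262.5 193.7 [531.4 -94.6] rel tcp d,r -8.9 -1.4
[array([486.3, 562. ]), array([-156.2,  -59.7])]
top outer 182.0 302.3 213.9 [523.8 -48.9] rel tcp d,r 24.8 30.4
[array([484.7, 554.8]), array([-76.6, -52.7])]
```

```bash
python3 -m creep '[0,0,-0.03,0.2,0,0,0, 0,0,-0.03,0.5,0,0,0, 0,0,-0.03,0.8,0,0,0, 0,0,-0.03,1.1,0,0,0, 0,0,-0.03,1.4,0,0,0, 0,0,-0.03,1.7,0,0,0, 0,0,-0.03,2.0,0,0,0, 0,0,-0.03,2.3,0,0,0, 0,0,-0.03,2.6,0,0,0, 0,0,-0.03,2.85,0,0,0, 0,0,-0.03,3.05,0,0,0, 0,0,-0.03,3.13,0,0,0]'
python3 -m creep '[0,0,0,0,0,0,0, 0,0,0,0,0,0,0, 0,0,0,0,0,0,0, 0,0,0,0,0,0,0]'
python3 - <<'E'
from h import *
p=env.get_obs()["tool_pos"];print(p)
S=cam("scene");save(S,"f.png",(232,155,302,225),8)
g=S["color"].astype(int)
for v in range(181,202): print(v,[ "%d/%d"%(g[v,u,0],g[v,u,2]) for u in range(253,273)])
E
```

```text
time_s: 16.85
tool_pos: [0.5239, -0.0885, 0.2068]
tool_rot: [-180.0, -0.0, 91.6]
force: [-0.4, -0.3, -0.6]
grip_width: 0.0257
grasp_force: 30.0
time_s: 17.25
tool_pos: [0.5244, -0.0885, 0.2079]
tool_rot: [180.0, 0.0, 91.6]
force: [-0.6, -0.5, -0.9]
grip_width: 0.0253
grasp_force: 30.0
[ 0.5243543  -0.08854333  0.20788383]
181 ['177/163', '177/162', '174/161', '159/147', '115/107', '68/65', '40/42', '36/36', '34/33', '33/32', '33/33', '28/35', '26/43', '30/62', '40/100', '58/144', '77/159', '104/162', '129/162', '149/162']
182 ['176/163', '176/162', '176/162', '168/156', '141/132', '97/97', '61/67', '61/59', '61/57', '60/55', '58/57', '41/56', '31/63', '32/74', '36/95', '47/128', '55/143', '67/155', '84/159', '104/159']
183 ['175/162', '173/160', '169/157', '157/149', '140/137', '101/110', '74/87', '90/86', '96/87', '95/87', '87/84', '58/78', '36/76', '33/79', '34/84', '38/97', '42/110', '51/132', '55/140', '66/146']
184 ['169/157', '157/149', '143/139', '118/124', '100/112', '72/95', '70/88', '104/99', '119/108', '119/108', '106/100', '67/86', '38/80', '35/80', '33/80', '34/82', '34/
[... 2655 characters left out ...]
4/118', '38/99', '34/85', '33/82', '34/82', '34/86', '38/97', '38/98', '35/88', '34/83', '33/82', '34/82', '34/82']
199 ['60/169', '60/168', '60/166', '58/161', '58/159', '57/158', '57/158', '55/152', '46/127', '37/96', '34/83', '34/81', '33/80', '34/82', '34/83', '34/82', '33/82', '34/82', '34/82', '36/83']
200 ['61/168', '61/168', '65/168', '71/167', '69/167', '63/167', '60/167', '60/165', '54/150', '42/112', '33/85', '33/81', '34/81', '33/81', '33/81', '33/82', '33/82', '35/82', '37/82', '42/82']
201 ['61/167', '63/167', '81/166', '104/165', '97/163', '73/166', '61/167', '60/167', '57/158', '47/127', '36/94', '34/83', '32/82', '33/82', '34/82', '36/83', '38/82', '42/82', '49/77', '58/74']
```

View pics/f.png

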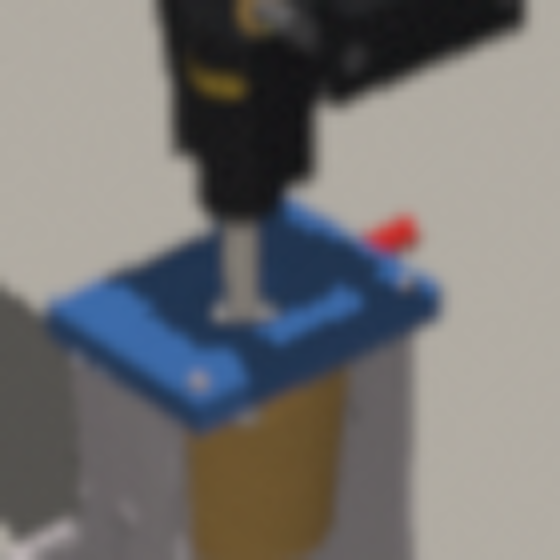

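The rod (crop u≈238, just above the hole) enters the hole, whose lit crescent is at ~(243,312): it is about 1 mm left of centre, in line with my displacement estimate. I'll make a fine correction, settle and hand in.

```bash
python3 -m creep '[0,0.03,0.03,0,0,0,0, 0,0.03,0.03,0,0,0,0, 0,0.03,0.03,0,0,0,0, 0,0.03,0.03,0,0,0,0, 0,0.03,0.03,0,0,0,0, 0,0.03,0.03,0,0,0,0, 0,0.03,0.03,0,0,0,0, 0,0.03,0.03,0,0,0,0, 0,0.03,0.03,0,0,0,0, 0,0.03,0.03,0,0,0,0]'
python3 - <<'E'
from h import *
o=env.get_obs();print(o["tool_pos"],o["force"],o["joint_velocities"].round(2))
if abs(o["tool_pos"][:2]-[.525,-.088]).max()<.003: print(env.sign_off())
E
```

```text
time_s: 18.3
tool_pos: [0.525, -0.0876, 0.2076]
tool_rot: [-180.0, 0.0, 91.6]
force: [-0.0, -0.3, -0.3]
grip_width: 0.0249
grasp_force: 30.0
[ 0.52501662 -0.08756585  0.2075639 ] [-0.0134151  -0.33334326 -0.2631473 ] [ 0.12 -0.01 -0.02  0.09 -0.03  0.01 -0.01]
the job is handed in; nothing more can be done
None
```

The job is handed in at 18.3 s: all three slugs are in the tray, the cup is back against its upright stop, and the probe is held still and upright through the guide hole. By my estimate it is within about 1–2 mm of the hole's centre, with its tip about half-way down the cup. No contact showed on the wrist force during lowering.

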